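# Coating check under a wire reel

### The job

Check the paint thickness at the red target on the blue stand, which is hidden under the reel of copper wire: slide the reel straight up off the spindle and set it down gently, upright with its wide flange down, on clear table off the stand. Then take the yellow pen-type gauge out of its holder and hold it upright with its spring nose on the centre of the red target, pressing lightly so that the nose goes in about halfway (its black line at the mouth of the steel body); finish while still holding it pressed there. Leave the tape measure, the black tape and the pliers alone.

Things in the scene. Friction and masses are not known exactly. Their poses are not given: they have to be found in the camera images.
- stand: Fixed reel stand: round blue painted base 130 mm across, top face 15 mm above the table, with an upright steel spindle 10 mm thick in its centre whose tip is 75 mm above the table. Origin: centre of the underside, on the table; z up along the spindle. It can be turned any way. The table to its left is clear from x 0.51 to 0.63, y 0.24 to 0.37.
- target (a point): Centre of the red target (red ring 18 mm across with a red dot) on the top face of the stand, 30 mm from the spindle's axis in the stand's +x direction, 15 mm above the table. Covered by the reel at the start.
- reel: Loose reel of copper wire, 0.2 kg, 54 mm tall, on the stand with the spindle through its 14 mm bore. Black lower flange 84 mm across, 6 thick; copper winding 56 across; black upper rim 56 across, 34 to 54 mm up (grasp across it from above). The spindle's tip is 6 mm above the reel's top; the reel must rise 60 mm to come clear. Origin: centre of the underside; z up along the bore.
- holder: Fixed grey block 54 x 54 mm (black foot 74 x 74 mm), 80 mm tall, with an 18 mm round hole, 74 mm deep, from the top. Origin: centre of the underside, on the table; z up.
- gauge: Loose yellow pen gauge, 0.125 kg, upright in the holder. Along its z from the nose end: white spring nose 0-14 mm (10 thick), steel body to 70 (16 thick), square yellow grip 70-135 (24 x 24, faces square to its x and y), black button to 139. The grip rests on the holder's top, so the nose end starts 10 mm above the table; it must rise 70 mm to come out. Origin: nose end when fully out; z up to the grip.
- gauge_tip (a point): Centre of the end face of the gauge's white nose; moves with the nose.
- gauge_nose (a joint): How far the spring nose is pushed into the gauge, m: 0 fully out, 0.010 fully in. The spring pushes with 1.5 N at 0, rising 0.5 N per mm (4 N at half way, 0.005). A black line round the nose reaches the mouth of the steel body at half way.
- tape_measure: Yellow pocket tape measure, 65 x 89 x 34 mm, lying loose on the table near the robot's edge; origin at the centre of its underside. Leave alone.
- black_tape: Roll of black tape, 72 mm across, 20 mm tall, loose on the table near the robot's edge; origin at the centre of its underside. Leave alone.
- pliers: Red-handled pliers, 54 x 173 x 13 mm, loose on the table beyond the stand; origin at the centre of the underside. Leave alone.
Things that resemble listed ones, but are neither listed nor needed, are in the scene too. Leave any purple or turquoise look-alike of the reel alone.

How it is judged:
On the way, in this order (a step that is already met when the one before it is completed fails the run):
1. the reel has been lifted clear above the spindle's tip (height (world z) of reel above 0.073 m and contact force between reel and the fingers above 0.5 N), for 0.05 s.
2. the reel stands upright on the table off the stand, released (height (world z) of reel below 0.006 m and angle between reel's own z axis and vertical below 0.1 rad and contact force between reel and stand below 0.05 N and contact force between reel and the fingers below 0.05 N and linear speed of reel below 0.03 m/s), for 0.2 s.
3. the gauge is out of its holder, in the gripper (height (world z) of gauge above 0.079 m and contact force between gauge and the fingers above 0.5 N), for 0.1 s.
At the end, for the whole second after the job is handed in: Gauge still held in the gripper, out of the holder, upright within 0.12 rad, nose end within 6 mm of the target centre, nose in 2 to 8 mm, pressing the stand with 1 to 8 N; reel released at rest on the table, upright within 0.1 rad, wide flange down, not touching the stand (all of step 2 and distance between gauge_tip and target below 0.006 m and angle between gauge's own z axis and vertical below 0.12 rad and value of joint gauge_nose between 0.002 and 0.008 m and contact force between gauge and stand between 1 and 8 N and contact force between gauge and the fingers above 0.5 N and contact force between gauge and holder below 0.05 N and linear speed of gauge below 0.03 m/s); the arm keeps its last pose, push and grip.
It fails at once if the reel is dropped (let go while more than 4 cm above the table) (height (world z) of reel above 0.04 m and contact force between reel and anything else below 0.01 N).
It fails at once if the reel is tipped over (angle between reel's own z axis and vertical above 0.6 rad).
It fails at once if the gauge is pushed against the stand with more than 15 N (contact force between gauge and stand above 15 N).
It fails at once if the tape measure, the black tape or the pliers are moved by more than 3 cm (distance of any of tape_measure, black_tape, pliers from where it was at the start of the episode above 0.03 m).
It also fails if it takes over 54 s, if anything falls off the work surface, if the arm or the gripper's body presses on something with over 40 N, if the wrist force passes 120 N, or if a joint passes its speed limit or range.

### The arm

A 7-joint arm with a two-finger parallel gripper is mounted at the origin on a cart in front of the work surface, level with it; the furniture and walls round the work are solid. World frame = base frame: x ahead of the robot, y to its left, z up, the work surface at z = 0. Lengths are in m, angles in rad, forces in N, time in s.
With the tool pointing down it reaches from about 0.4 to 0.9 m from the base axis. Payload 5.5 kg.
Tool frame: the origin (TCP) lies midway between the tips of the shut fingers; the grasp point (between the pads) lies 19 mm behind it (manip.grip_depth is the distance from the TCP to the grasp point, in m); z points along the fingers, y is the line along which they close (so a half turn about z gives the same grasp; the last joint's range is limited). The gripper opens to 92 mm and grips with 3 to 60 N. Pads are 19 mm wide; open, the fingers measure 130 mm over their backs; the gripper's body (75 mm by 190 mm) begins 47 mm behind the grasp point.
Start: joints at [1.385, 0.501, -0.427, 1.55, 0.221, 1.138, -0.21], TCP at [0.282, -0.586, 0.227] pointing down, gripper open.
Joint ranges: [-2.88, 2.88], [-0.31, 2.03], [-1.54, 1.56], [0.2, 2.42], [-1.41, 4.55], [0.19, 2.02], [-2.57, 2.57]. Speed limits (rad/s): [2.57, 2.57, 3.14, 3.14, 3.14, 3.14, 3.14].

### API

Orientations are given as a unit quaternion [x, y, z, w].
In Python, from bench import manip, effector, viewer gives the robot as it stands. Calls block until the motion is done:
- manip.move_pose(position, orientation): joint-space move of the TCP to a pose.
- manip.servo_line(position, ori=None, vel=0.15): straight line of the TCP; ori=None keeps the orientation; vel is the mean speed in m/s.
- manip.movej(angles): joint-space move.
- effector.open_jaws() and effector.close(f_grip=None): open the fingers fully, or close them until they stop; f_grip is the grip in N (None keeps the last).
- manip.sleep(seconds).
- manip.solve_ik(position, orientation): joint angles nearest the present ones, or None.
- viewer.get_image(name): name is "scene" or "side" or "wrist"; returns the picture (400x640x3 uint8, red, green, blue); there is no depth.
- viewer.get_calibration(name): a dict with "vfov" (degrees; the focal length in pixels is half the picture's height over the tangent of half this angle, whatever the lens; pixels are square), "cx", "cy" (the principal point, pixels), "eye" and "attitude" of the camera in the world. Camera axes: x right, y down, z forward; pixel columns grow to the right and rows downward; lengths in m; the calibration is good to about 2 mm. A picture is of the moment at which its call begins: read the wrist's pose just before it. get_calibration takes no time and is no camera call; for the wrist camera it gives the pose at the moment of the call.
A pose or a line that the arm cannot do raises manip.PlanningError and nothing moves.
- manip.hand_in(): hands the job in, once; it reports no verdict.
Readings, each from a call of its own:
- manip.current_clock(): time.
- manip.current_q(): joint angles.
- manip.current_joint_velocities(): joint speeds.
- manip.current_tau(): joint torques, N m.
- manip.current_tool_pos(): TCP position.
- manip.current_tcp_rot(): TCP orientation.
- manip.current_force(): force on the tool from outside, world axes, zero at the start.
- manip.current_wrist_torque(): the same for the moment, N m.
- manip.current_finger_gap(): finger opening in m.
Only numpy, scipy, OpenCV 4.12 (cv2) and the standard library are available. Lean on these libraries where they do the work, as an engineer would, in place of code of your own. Each camera call takes 0.05 s, during which the arm holds its last target. There are 200 camera calls.

## Working session

There is one attempt and no reset: what is moved stays moved. The work goes in short steps, each a Python script; the robot and the scene stay as the last script left them, time stands still between calls to the robot, and variables do not carry over. Pictures are saved under pics/ and viewed, on a budget of 10 in all, crops included, one or two more only if the job needs it, and the job is handed in when it is done.

```bash
mkdir -p pics; ls
python3 - <<'E'
from bench import manip, effector, viewer
import cv2
for n in ("scene","side"):
    cv2.imwrite(f"pics/{n}0.png", viewer.get_image(n)[:,:,::-1]); print(n,viewer.get_calibration(n))
print(viewer.get_calibration("wrist"), manip.current_tool_pos(), manip.current_tcp_rot(), manip.current_clock(), manip.current_finger_gap())
E
```

```text
pics
scene {'vfov': 49.50087950845436, 'cx': 311.7381544143798, 'cy': 202.8917668261357, 'eye': array([0.09584474, 0.29717137, 0.72055994]), 'attitude': array([-0.41334353,  0.85019354, -0.28990741,  0.14923729])}
side {'vfov': 48.48085588276219, 'cx': 330.4622049651326, 'cy': 205.8698198856857, 'eye': array([0.55766088, 0.79331227, 0.62801431]), 'attitude': array([ 0.01132736,  0.88844058, -0.45871257, -0.01130481])}
{'vfov': 58.53380977869211, 'cx': 313.88101082886567, 'cy': 200.9623207207882, 'eye': array([ 0.3444377 , -0.55512585,  0.38515884]), 'attitude': array([ 0.8396727 , -0.52696088, -0.07094941,  0.11058109])} [ 0.28172757 -0.58506935  0.22578009] [ 9.74920367e-01  2.22552204e-01 -1.51107203e-04 -8.78841518e-04] 0.1 0.0922412663744757
```

View pics/scene0.png

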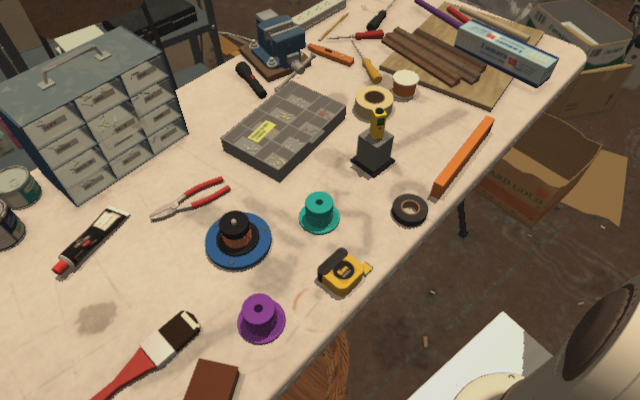

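View pics/side0.png

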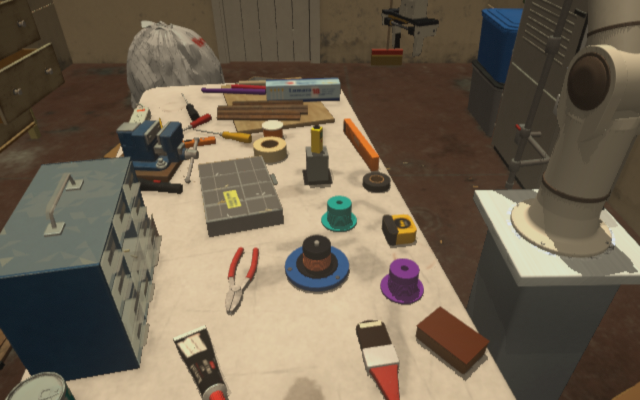

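The candidates are the black/copper reel on the blue stand at scene (237,235), purple at (260,315) and turquoise at (319,210). Only the first fits: copper winding, black rim, blue stand. The gauge is at scene (377,125). I'll measure both in two views.

```bash
cat > h.py <<'E'
from bench import manip, effector, viewer
import cv2, numpy as np
from scipy.spatial.transform import Rotation as R
def cal(n):
    c=viewer.get_calibration(n); return dict(c, f=200/np.tan(np.radians(c["vfov"])/2), Rm=R.from_quat(c["attitude"]).as_matrix())
def ray(c,uv):
    uv=np.atleast_2d(np.asarray(uv,float)); d=np.c_[(uv[:,0]-c["cx"])/c["f"],(uv[:,1]-c["cy"])/c["f"],np.ones(len(uv))]@c["Rm"].T
    return d
def plane(c,uv,z):
    d=ray(c,uv); return c["eye"]+d*((z-c["eye"][2])/d[:,2])[:,None]
def pix(c,p):
    q=(np.atleast_2d(p)-c["eye"])@c["Rm"]; return q[:,:2]/q[:,2:]*c["f"]+[c["cx"],c["cy"]]
def tri(c1,a,c2,b):
    A=[];y=[]
    for c,u in((c1,a),(c2,b)):
        d=ray(c,u)[0];d/=np.linalg.norm(d);P=np.eye(3)-np.outer(d,d);A.append(P);y.append(P@c["eye"])
    s=np.linalg.lstsq(np.vstack(A),np.hstack(y),rcond=None); return s[0],np.sqrt(s[1])
def hsv(im,lo,hi): return cv2.inRange(cv2.cvtColor(im,cv2.COLOR_RGB2HSV),np.array(lo),np.array(hi))
def roi(m,x0,y0,x1,y1):
    o=np.zeros_like(m);o[y0:y1,x0:x1]=m[y0:y1,x0:x1];return o
def big(m):
    cs=cv2.findContours(m,cv2.RETR_EXTERNAL,cv2.CHAIN_APPROX_NONE)[0];return max(cs,key=cv2.contourArea)[:,0,:]
def down(yaw): return (R.from_euler("z",yaw)*R.from_euler("x",np.pi)).as_quat()
def save(n,im,box=None,k=1):
    if box: im=im[box[1]:box[3],box[0]:box[2]]
    cv2.imwrite(f"pics/{n}.png",cv2.resize(im,None,fx=k,fy=k,interpolation=cv2.INTER_CUBIC)[:,:,::-1])
E
python3 - <<'E'
from h import *
S={n:(cal(n),cv2.imread(f"pics/{n}0.png")[:,:,::-1].copy()) for n in("scene","side")}
boxes={"scene":((195,200,280,275),(365,100,392,140)),"side":((275,225,360,300),(305,118,330,156))}
tops={};
for n,(c,im) in S.items():
    b=big(roi(hsv(im,(100,120,40),(125,255,255)),*boxes[n][0])); h=cv2.convexHull(b)[:,0,:]
    P=plane(c,h,0.015)[:,:2].astype(np.float32); print(n,"stand",cv2.minEnclosingCircle(P))
    y=big(roi(hsv(im,(18,120,60),(35,255,255)),*boxes[n][1])); tops[n]=cv2.boundingRect(y)
    print("yellow",tops[n],y.mean(0),plane(c,y.mean(0),0.112))
print(tri(S["scene"][0],big(roi(hsv(S["scene"][1],(18,120,60),(35,255,255)),*boxes["scene"][1])).mean(0),S["side"][0],big(roi(hsv(S["side"][1],(18,120,60),(35,255,255)),*boxes["side"][1])).mean(0)))
# crop montage
a=cv2.resize(S["scene"][1][95:275,190:400],None,fx=3,fy=3,interpolation=cv2.INTER_CUBIC)
save("crop1",a)
E
```

```text
scene stand ((0.5558596849441528, 0.13331511616706848), 0.06505881249904633)
yellow (369, 107, 19, 33) [377.79120879 121.51648352] [[ 0.56143525 -0.22814515  0.112     ]]
side stand ((0.5593507885932922, 0.13370274007320404), 0.062454719096422195)
yellow (311, 127, 12, 27) [316.38028169 139.22535211] [[ 0.55737145 -0.22615272  0.112     ]]
(array([ 0.55819026, -0.22484398,  0.11405968]), array([0.00210889]))
```

View pics/crop1.png

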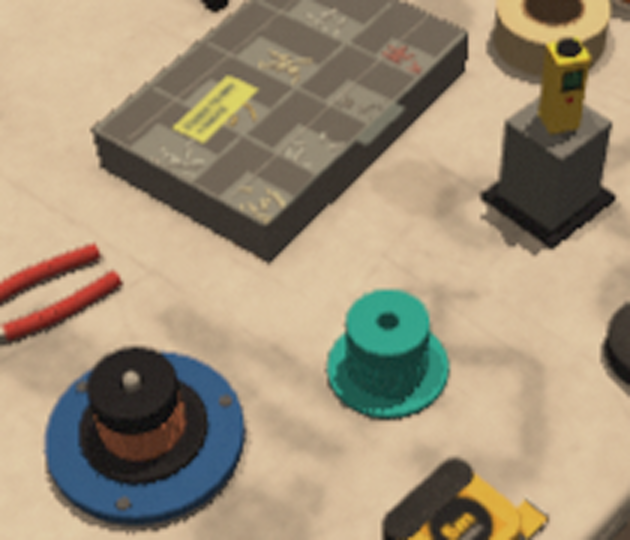

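The crop shows the black and copper reel on the blue stand, with the spindle tip at crop (131,378), which is scene (234,221). The yellow gauge is upright in the grey holder, with its button at crop (569,45). Next I move above the reel and look from the wrist camera.

Run:
```python
from h import *
q0=np.array(manip.current_q())
for nm,p in(("reel",(.557,.1335,.2)),("reellow",(.557,.1335,.041)),("place",(.57,.305,.026)),("gauge",(.558,-.226,.106))):
    for y in np.arange(-np.pi,np.pi,np.pi/6):
        q=manip.solve_ik(p,down(y))
        print(nm,round(y,2),None if q is None else (np.round(q,2).tolist(),round(float(np.abs(np.array(q)-q0).max()),2)))
```

```text
reel -3.14 ([0.6, 0.73, -1.28, 1.76, 0.74, 1.24, 0.69], 0.9)
reel -2.62 ([0.61, 0.74, -1.3, 1.76, 0.75, 1.25, 1.2], 1.41)
reel -2.09 ([0.61, 0.74, -1.3, 1.76, 0.75, 1.25, 1.73], 1.94)
reel -1.57 ([0.61, 0.74, -1.3, 1.76, 0.75, 1.25, 2.25], 2.46)
reel -1.05 ([-0.93, 0.47, 0.85, 1.81, -0.41, 1.04, -2.54], 2.33)
reel -0.52 ([0.12, 0.4, -0.51, 1.77, 0.23, 1.02, -2.57], 2.36)
reel -0.0 ([0.52, 0.61, -1.11, 1.76, 0.6, 1.15, -2.34], 2.13)
reel 0.52 ([0.57, 0.67, -1.21, 1.76, 0.68, 1.2, -1.88], 1.67)
reel 1.05 ([0.56, 0.66, -1.18, 1.76, 0.65, 1.19, -1.34], 1.13)
reel 1.57 ([0.57, 0.68, -1.22, 1.76, 0.68, 1.2, -0.84], 0.81)
reel 2.09 ([0.59, 0.7, -1.25, 1.76, 0.71, 1.22, -0.33], 0.82)
reel 2.62 ([0.59, 0.7, -1.24, 1.76, 0.7, 1.22, 0.19], 0.82)
reellow -3.14 ([0.4, 0.8, -0.93, 1.86, 0.81, 0.91, 0.65], 0.99)
reellow -2.62 ([0.58, 1.09, -1.31, 1.86, 1.16, 1.21, 0.96], 1.17)
reellow -2.09 ([0.58, 1.09, -1.31, 1.86, 1.16, 1.21, 1.49], 1.7)
reellow -1.57 ([0.58, 1.09, -1.31, 1.86, 1.16, 1.21, 2.01], 2.22)
reellow -1.05 ([-0.79, 0.69, 0.68, 1.9, -0.61, 0.77, -2.39], 2.18)
reellow -0.52 ([-0.08, 0.59
[... 1258 characters left out ...]
gauge -2.62 ([1.18, 0.98, -1.31, 1.76, 1.01, 1.25, 1.69], 1.9)
gauge -2.09 ([-0.49, 1.04, 1.35, 1.81, -1.08, 1.26, -2.49], 2.28)
gauge -1.57 ([-0.49, 1.04, 1.35, 1.81, -1.08, 1.26, -1.96], 1.88)
gauge -1.05 ([0.52, 0.53, -0.24, 1.78, 0.16, 0.85, -2.41], 2.2)
gauge -0.52 ([0.6, 0.55, -0.34, 1.77, 0.23, 0.86, -1.94], 1.73)
gauge -0.0 ([0.68, 0.57, -0.45, 1.77, 0.31, 0.88, -1.48], 1.27)
gauge 0.52 ([0.76, 0.59, -0.56, 1.77, 0.39, 0.9, -1.02], 0.81)
gauge 1.05 ([0.82, 0.61, -0.64, 1.77, 0.45, 0.92, -0.54], 0.57)
gauge 1.57 ([0.87, 0.64, -0.72, 1.76, 0.51, 0.94, -0.06], 0.51)
gauge 2.09 ([0.92, 0.66, -0.8, 1.76, 0.57, 0.96, 0.42], 0.63)
gauge 2.62 ([0.98, 0.7, -0.89, 1.76, 0.64, 1.0, 0.88], 1.09)
```

Run:
```python
from h import *
Y=np.pi/2
manip.servo_line([.282,-.586,.32],vel=.25)
manip.move_pose([.558,-.29,.30],down(Y))
c1=cal("wrist");im1=viewer.get_image("wrist")
np.save("w1.npy",c1,allow_pickle=True)
manip.move_pose([.557,.10,.25],down(Y))
c2=cal("wrist");im2=viewer.get_image("wrist"); np.save("w2.npy",c2,allow_pickle=True)
save("w1",im1);save("w2",im2)
cv2.imwrite("pics/w12.png",cv2.resize(np.vstack([im1,im2]),None,fx=.75,fy=.75,interpolation=cv2.INTER_AREA)[:,:,::-1])
print(manip.current_clock(),manip.current_tool_pos())
for c,p in((c1,(.558,-.226,.149)),(c2,(.557,.1335,.075))): print(pix(c,p))
```

```text
3.6833 [0.55778373 0.09801263 0.24996435]
[[315.64036998 108.63728262]]
[[313.51853329 143.19484603]]
```

View pics/w12.png

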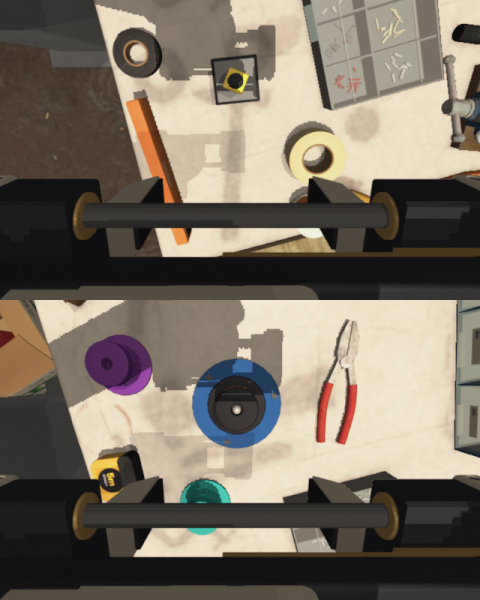

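Top half: the yellow gauge is at about (315,107) in w1, turned relative to the holder. Bottom half: the blue stand has the reel on it and the spindle tip is at about (315,146) in w2. Both match the predicted pixels. I'll refine these, then grasp and lift the reel.

Run:
```python
from h import *
c1=np.load("w1.npy",allow_pickle=True).item();c2=np.load("w2.npy",allow_pickle=True).item()
i1=cv2.imread("pics/w1.png")[:,:,::-1].copy();i2=cv2.imread("pics/w2.png")[:,:,::-1].copy()
b=big(hsv(i2,(100,120,30),(125,255,255))); P=plane(c2,cv2.convexHull(b)[:,0,:],.015)[:,:2].astype(np.float32)
print("stand",cv2.minEnclosingCircle(P), cv2.fitEllipse(P))
g=cv2.cvtColor(i2,cv2.COLOR_RGB2GRAY); m=roi((g>110).astype(np.uint8)*255,300,130,332,162)
s=big(m);print("tip px",s.mean(0),len(s),plane(c2,s.mean(0),.075))
y=big(roi(hsv(i1,(18,110,50),(38,255,255)),285,80,345,135)); h=cv2.convexHull(y)[:,0,:]
Q=plane(c1,h,.145)[:,:2]; r=cv2.minAreaRect((Q*1000).astype(np.float32)); print("gauge rect mm",r)
k=big(roi((g*0+((cv2.cvtColor(i1,cv2.COLOR_RGB2GRAY)<60)&(cv2.pointPolygonTest(h[:,None,:],(0,0),False)<2))*255).astype(np.uint8),305,97,327,119));print("button",k.mean(0),len(k),plane(c1,k.mean(0),.149))
a=cv2.resize(i1[80:135,285:345],None,fx=7,fy=7,interpolation=cv2.INTER_CUBIC);d=cv2.resize(i2[100:200,260:370],None,fx=4,fy=385/100,interpolation=cv2.INTER_CUBIC)
cv2.imwrite("pics/c2.png",np.hstack([a,d[:385]])[:,:,::-1])
```

```text
stand ((0.5585944056510925, 0.13048048317432404), 0.06421082466840744) ((0.5585901737213135, 0.13061194121837616), (0.12750937044620514, 0.12767019867897034), 67.54547882080078)
tip px [315.17857143 146.07142857] 28 [[0.55854045 0.13083791 0.075     ]]
gauge rect mm ((556.4431762695312, -225.16107177734375), (24.202136993408203, 24.335073471069336), 68.0439224243164)
button [313.625      107.42857143] 56 [[ 0.55630858 -0.22501042  0.149     ]]
```

View pics/c2.png

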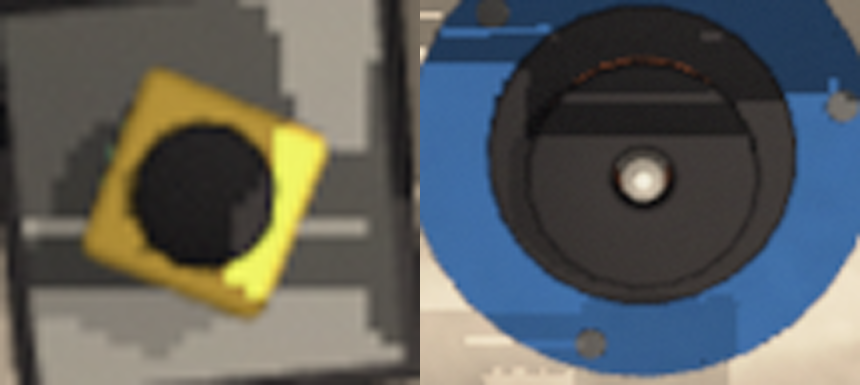

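Measurements agree: stand axis (0.5586, 0.1307) from both outline and spindle tip. The gauge is at (0.5564, −0.2251), its top reads 24.2 × 24.3 mm as it should, and its edge angle is 68°. Now the grasp and lift.

Run:
```python
from h import *
Y=np.pi/2
x,y=.5586,.1307
manip.move_pose([x,y,.14],down(Y)); manip.servo_line([x,y,.041],vel=.12)
f0=manip.current_force(); print("pre",manip.current_tool_pos(),f0)
effector.close(f_grip=25); manip.sleep(.2)
print("gap",manip.current_finger_gap(),manip.current_force())
assert .05<manip.current_finger_gap()<.06
manip.servo_line([x,y,.125],vel=.1); manip.sleep(.2)
print("lift",manip.current_finger_gap(),manip.current_force(),manip.current_tool_pos(),manip.current_clock())
save("side1",viewer.get_image("side"),(250,150,400,330),3)
```

```text
pre [0.55926832 0.13108052 0.04175612] [-0.0353113   0.21166175  0.05040412]
gap 0.054774635381572845 [ 0.06757154 -0.8083865   0.70500671]
lift 0.054465238561186395 [-0.25491446 -0.42591803 -1.58518914] [0.55812209 0.13065149 0.12430227] 7.2583
```

View pics/side1.png

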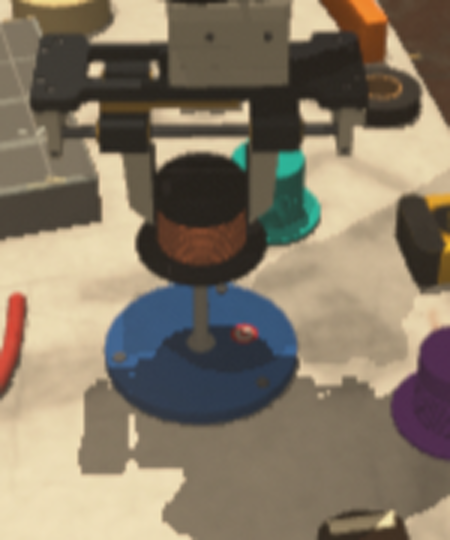

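The reel hangs level above the spindle, and the red target is visible at crop (245,332), on the robot's side of the spindle. Next I set the reel down on the left and look at the target from the wrist camera.

Run:
```python
from h import *
Y=np.pi/2; Q=down(Y)
manip.servo_line([.57,.305,.125],ori=Q,vel=.15)
manip.servo_line([.57,.305,.034],vel=.12)
f0=np.array(manip.current_force()); z=.034
while z>.022:
    z-=.001; manip.servo_line([.57,.305,z],vel=.02); f=np.array(manip.current_force())
    if f[2]-f0[2]>1.5: break
print("touch",z,manip.current_tool_pos(),f-f0,manip.current_clock())
effector.open_jaws(); manip.sleep(.2)
manip.servo_line([.57,.305,.12],vel=.15)
manip.move_pose([.5586,.065,.25],Q); manip.sleep(.1)
c=cal("wrist");im=viewer.get_image("wrist");np.save("w3.npy",c,allow_pickle=True)
save("w3",im);save("side2full",viewer.get_image("side"));cv2.imwrite("pics/w3s.png",np.vstack([cv2.resize(im,None,fx=.75,fy=.75),cv2.resize(viewer.get_image("side")[200:400],None,fx=.75,fy=.75)])[:,:,::-1])
print(manip.current_clock())
for lo,hi in(((0,130,50),(8,255,255)),((172,130,50),(180,255,255))):
    pass
m=hsv(im,(0,110,40),(8,255,255))|hsv(im,(170,110,40),(180,255,255))
for q in cv2.findContours(m,cv2.RETR_EXTERNAL,cv2.CHAIN_APPROX_NONE)[0]:
    if len(q)>15:
        h=q[:,0,:];P=plane(c,h,.015)[:,:2];cc,r=cv2.minEnclosingCircle((P*1000).astype(np.float32));e=np.array(cc)/1000
        print("red",h.mean(0),cc,r,np.hypot(*(e-[.5586,.1307])))
```

```text
touch 0.024999999999999994 [0.57020096 0.30515244 0.02613028] [-2.56684641 -2.86457755  7.46657196] 11.7833
14.8583
red [288.04347826 118.47826087] (529.3582763671875, 122.83129119873047) 8.966832160949707 0.030281924958908458
red [467.44198895 124.28176796] (725.1517944335938, 115.40241241455078) 43.65682601928711 0.16725285173946833
red [433.41208791 121.51648352] (686.4083251953125, 118.88951110839844) 43.97480392456055 0.1283528559755855
red [ 5.31372549 34.56862745] (244.30398559570312, 202.03140258789062) 11.251852035522461 0.32228892885977595
```

View pics/w3s.png

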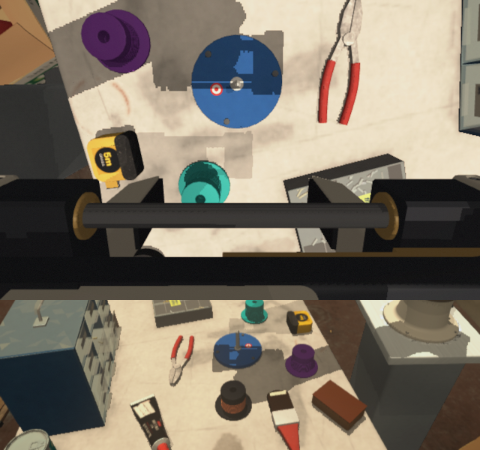

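The target is at (0.5294, 0.1228): ring radius 8.97 mm (expected 9), 30.3 mm from the spindle (expected 30). The side view shows the reel upright on clear table. Now the gauge.

Run:
```python
from h import *
Y=np.radians(68.04); Q=down(Y); g=[.5564,-.2251]
manip.move_pose(g+[.22],Q); manip.servo_line(g+[.103],vel=.12)
print("pre",manip.current_tool_pos(),manip.current_force())
effector.close(f_grip=30); manip.sleep(.2)
print("gap",manip.current_finger_gap(),manip.current_force()); assert .02<manip.current_finger_gap()<.028
manip.servo_line(g+[.200],vel=.1)
print("lift",manip.current_finger_gap(),manip.current_force())
t=[.5294,.1228]
manip.servo_line(t+[.200],vel=.2); manip.servo_line(t+[.118],vel=.1); manip.sleep(.3)
print("hover",manip.current_tool_pos(),manip.current_tcp_rot(),manip.current_force(),manip.current_clock())
for n in("scene","side"):
    im=viewer.get_image(n); u=pix(cal(n),t+[.03])[0].astype(int); print(n,u); save(n+"3",im)
    s=im[u[1]-50:u[1]+35,u[0]-45:u[0]+45]; s=cv2.resize(s,None,fx=4.4,fy=4.4,interpolation=cv2.INTER_CUBIC)
    globals()[n]=s
cv2.imwrite("pics/hov.png",np.hstack([scene,side])[:,:,::-1])
```

```text
pre [ 0.55717767 -0.22518598  0.10384632] [ 0.07145764 -0.63082283  0.04470847]
gap 0.023687421900841908 [ 0.98439407 -0.21685913 -0.48591602]
lift 0.024236060156427132 [-0.4474025   0.14976237 -0.54231262]
hover [0.52971491 0.12277322 0.11844664] [8.28876373e-01 5.59431643e-01 3.44042397e-04 2.77467257e-04] [-0.70115259 -0.67981032 -1.13235776] 22.6417
scene [249 241]
side [331 255]
```

View pics/hov.png

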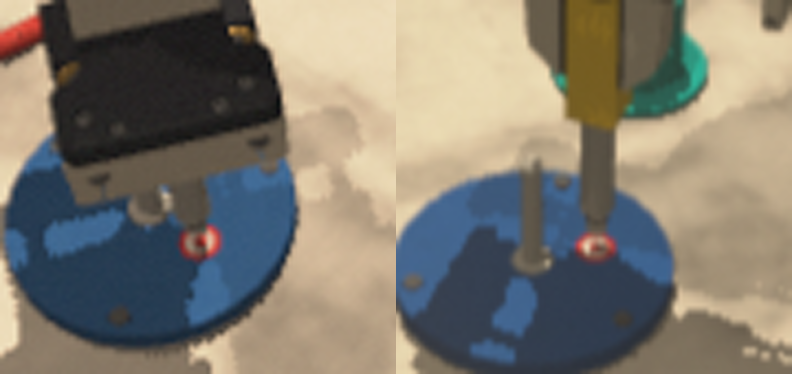

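Both views show the gauge upright over the red target; in the side view the nose and ring line up at crop x≈597. I'll lower slowly while watching the force, then check centring.

Run:
```python
from h import *
t=[.5294,.1228]
def F(n=5):
    o=[]
    for _ in range(n): o.append(manip.current_force()); manip.sleep(.04)
    return np.mean(o,0)
f0=F(8); z=.110; manip.servo_line(t+[z],vel=.03)
while True:
    f=F()-f0; print(round(z,4),np.round(f,2),round(manip.current_tool_pos()[2],4))
    if f[2]>3.2 or z<.1005: break
    z-=.001; manip.servo_line(t+[z],vel=.02)
print(manip.current_tool_pos(),manip.current_finger_gap(),manip.current_clock())
for n in("scene","side"):
    im=viewer.get_image(n); c=cal(n); save(n+"4",im); u=pix(c,t+[.03])[0].astype(int)
    b=(u[0]-22,u[1]-25,u[0]+22,u[1]+20); print(n,"target px in crop",(pix(c,t+[.015])[0]-b[:2])*9)
    globals()[n]=cv2.resize(im[b[1]:b[3],b[0]:b[2]],None,fx=9,fy=9,interpolation=cv2.INTER_CUBIC)
cv2.imwrite("pics/press.png",np.hstack([scene,side])[:,:,::-1])
```

```text
0.11 [0.04 0.19 0.24] 0.1101
0.109 [0.03 0.46 0.09] 0.109
0.108 [-0.18 -0.    0.03] 0.108
0.107 [-0.29  0.04  2.35] 0.1071
0.106 [-0.77 -0.07  2.49] 0.106
0.105 [-0.43 -0.24  2.84] 0.105
0.104 [-0.91  0.26  3.98] 0.104
[0.52940344 0.12281721 0.10403386] 0.02395613504547556 26.45
scene target px in crop [207.7985038  266.76647917]
side target px in crop [201.37280698 276.36800103]
```

View pics/press.png

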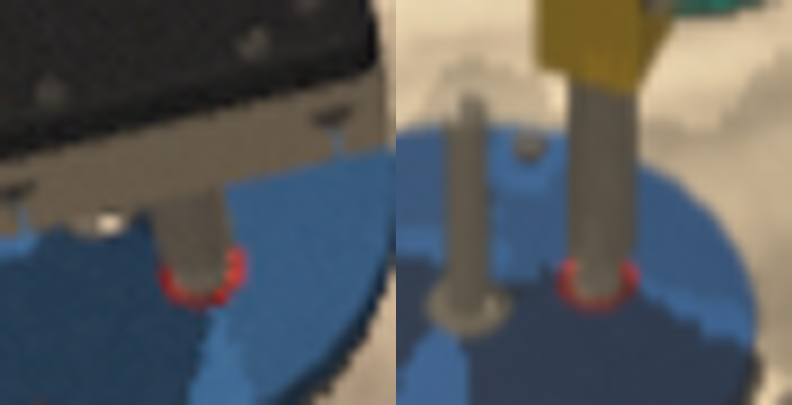

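The nose sits inside the red ring in both views, within about 1 mm of centre, and the gauge is upright. Contact began at TCP z≈0.1075, so the nose is about 3.5 mm in. One more millimetre down, a final check, then I hand in.

Run:
```python
from h import *
manip.servo_line([.5294,.1228,.103],vel=.02); manip.sleep(.5)
f=np.mean([(manip.sleep(.04),manip.current_force())[1] for _ in range(8)],0)
print(f-[-.70,-.68,-1.13],manip.current_tool_pos(),manip.current_tcp_rot(),manip.current_finger_gap(),manip.current_clock())
assert f[2]+1.13<7
manip.hand_in()
```

```text
[0.0228809  0.26006349 4.10587762] [0.52943072 0.12281058 0.10301952] [8.28843248e-01 5.59480892e-01 3.57801696e-05 7.96766984e-06] 0.02405364118395827 27.6333
the job is handed in; nothing more can be done
```

I lifted the reel straight up off the spindle and set it down upright, wide flange down, at about (0.57, 0.305) on clear table. I then took the gauge out of its holder and handed in at 27.6 s with it still pressed on the red target.

Last checks:
- **Press:** about 4.1 N and an estimated 4.5 mm of nose travel, close to halfway. The travel comes from the height where contact began; I couldn't make out the black line in the pictures.
- **Centring:** the nose sits inside the red ring to within about 1 mm in both the scene and side views.
- **Grip and tilt:** the tool is vertical and the finger gap is 24 mm, matching the grip width.
- **Reel:** the last view of it, after release, shows it upright and well clear of the stand. The set-down force peaked at about 7.5 N, firmer than the 1.5 N I aimed for.
- **Other objects:** I never touched the tape measure, black tape, pliers or the look-alike reels.

No check failed or disagreed. The hand-in reports no verdict.

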